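# Scrub the steel mug with the long brush

## Task

Take the long brush off its two pegs and scrub out the steel mug with it: three strokes, each time pressing lightly down until the bristles give a little on the mug's inner bottom and, between them, drawing the brush back up to near the rim. Be gentle: never push the brush against the mug with more than about 10 N, and do not tip the mug or shift it from its place. Then hang the brush back up by its guard on the same two pegs, upright and still, and leave everything else alone.

Things in the scene. Friction and masses are not known exactly. Their poses are not given: they have to be found in the camera images.
- brush: long bottle brush, 200 mm, 140 g. Origin: middle of the underside of its guard, a wooden plate 40 x 40 x 6 mm with sides along x and y; z up along the brush. Above it a square handle 22 x 22 mm from 6 to 80 mm up; below it a steel shaft 10 mm thick down to -50 mm, then the pale bristle head, 36 mm thick, its springy tip ending at -120 mm. At the start the guard rests on the two pegs
- brush_grip (a point): middle of the brush's handle, on its axis, 45 mm above the brush's origin; axes as the brush's
- brush_tip (a point): the end of the bristle tip, on the brush's axis, 120 mm below the brush's origin when not pressed; it moves up the brush as the bristles give. The tip is 31 mm thick
- bristles (a joint): how far the bristle tip is pushed in, 0 (free) to 0.010 m (fully pressed, then hard). It starts to give at about 1 N and takes 0.35 N more per mm, 4.5 N when fully pressed
- pegs (a point): where the brush hangs: middle between the stand's two pegs, level with their upper sides, 145 mm above the table; a hung brush has its origin here, its axes within 0.05 rad of these at the start. The pegs run along x, 8 mm thick, gap between them 20 mm (shaft passes, guard and head do not); they reach 39 mm to -x, where their ends turn up 9 mm. The board's face is 45 mm away at +x
- stand: fixed plywood peg stand, origin under the middle of its board's front face, which looks to its -x; board 240 mm wide along y, top 225 mm above the table; foot only behind the board
- mug: loose insulated steel mug with a handle at its +y side, about 0.3 to 0.6 kg, origin under its middle, z up; outer diameter 90 mm, height 115 mm, the handle reaches 81 mm from the axis
- mug_rim (a point): centre of the mug's mouth, level with the rim, 115 mm above its foot; z up. Inner diameter 84 mm, walls straight. How deep the inner bottom lies is not known beforehand: anywhere from 70 to 100 mm below this point, flat and firm
- tumbler: white ceramic tumbler without handle, 80 mm wide at the rim, 95 mm high, origin under its middle; not to be moved
- controller_a: black game controller, 155 x 105 x 48 mm, lying; origin under its middle; not to be moved
- controller_b: grey game controller, 155 x 105 x 48 mm, lying; origin under its middle; not to be moved
- bamboo_box: closed bamboo box 136 x 206 x 90 mm, origin under its middle; not to be moved
- bookend: white ceramic bookend 100 x 120 x 142 mm, origin under its middle; not to be moved

How it is judged (in metres and radians):
On the way, in this order (a step that is already met when the one before it is completed fails the run):
1. the brush is taken off its pegs (distance between brush and pegs above 0.05 m), for 0.1 s.
2. first stroke down: the bristles press on the mug's inner bottom and give by at least 2 mm (horizontal distance between brush_tip and mug_rim below 0.04 m and z of brush_tip in the frame of mug_rim below -0.055 m and value of joint bristles above 0.002 m and contact force between brush and mug above 1 N), for 0.1 s.
3. after the first stroke down the brush is drawn up inside the mug until its tip is less than 44 mm below the rim (horizontal distance between brush_tip and mug_rim below 0.04 m and z of brush_tip in the frame of mug_rim between -0.044 and -0.002 m), for 0.05 s.
4. second stroke down: the bristles press on the mug's inner bottom and give by at least 2 mm (all of step 2), for 0.1 s.
5. after the second stroke down the brush is drawn up inside the mug until its tip is less than 44 mm below the rim (all of step 3), for 0.05 s.
6. third stroke down: the bristles press on the mug's inner bottom and give by at least 2 mm (all of step 4), for 0.1 s.
7. the brush is lifted out of the mug (z of brush_tip in the frame of mug_rim above 0.01 m), for 0.1 s.
At the end, for the whole second after the job is handed in: the brush hangs still by its guard on the two pegs, origin within 20 mm along the pegs, 12 mm across, 6 mm in height of pegs, upright within 0.12 rad; the mug stands upright and still within 30 mm of its start; tumbler, controllers, box and bookend within 20 mm of theirs (x of brush in the frame of pegs between -0.02 and 0.022 m and y of brush in the frame of pegs between -0.012 and 0.012 m and z of brush in the frame of pegs between -0.006 and 0.006 m and angle between brush's own z axis and vertical below 0.12 rad and linear speed of each of brush, mug below 0.02 m/s and angular speed of brush below 0.2 rad/s and angle between mug's own z axis and vertical below 0.05 rad and distance of mug from where it was at the start of the episode below 0.03 m and distance of each of tumbler, controller_a, controller_b, bamboo_box, bookend from where it was at the start of the episode below 0.02 m); the robot touches nothing.
It fails at once if the brush pushes against the mug with more than 15 N (contact force between brush and mug above 15 N).
It fails at once if the mug is tipped by more than 0.3 rad (angle between mug's own z axis and vertical above 0.3 rad).
It fails at once if the mug is shifted by more than 40 mm (distance of mug from where it was at the start of the episode above 0.04 m).
It fails at once if the tumbler, a controller, the box or the bookend is pushed more than 25 mm (distance of any of tumbler, controller_a, controller_b, bamboo_box, bookend from where it was at the start of the episode above 0.025 m).
It also fails if it takes over 72 s, if anything falls off the work surface, if the arm or the gripper's body presses on something with over 40 N, if the wrist force passes 120 N, or if a joint passes its speed limit or range.

## Robot

A 7-joint arm with a two-finger parallel gripper is mounted at the origin on the work surface. World frame = base frame: x ahead of the robot, y to its left, z up, the work surface at z = 0. Lengths are in mm, angles in degrees, forces in N, time in s.
With the tool pointing down it reaches from about 400 to 850 mm from the base axis. Payload 4.4 kg.
Tool frame: the origin (TCP) lies on the centre line of the jaws, within the pads' length; the fingertips stand 25 mm ahead of it and the grasp point (between the pads) lies 6 mm ahead of it; z points along the fingers, y is the line along which they close (so a half turn about z gives the same grasp; the last joint's range is limited). The gripper opens to 94 mm and grips with 3 to 60 N. Pads are 16 mm wide; open, the fingers measure 119 mm over their backs; the gripper's body (75 mm by 177 mm) begins 78 mm behind the grasp point.
Start: joints at [-75.046, 36.005, 2.206, 86.941, -1.547, 57.084, -1.146], TCP at [208.636, 615.621, 230.478] pointing down, gripper open.
Joint ranges: [-175.42, 175.42], [-21.48, 121.26], [-71.46, 75.88], [10.55, 141.38], [-63.04, 243.04], [13.31, 113.54], [-168.57, 168.57]. Speed limits (degrees/s): [147.25, 147.25, 180, 180, 180, 180, 180].

## Interface

Orientations are given as [roll, pitch, yaw] about the fixed x, y, z axes, in that order (R = Rz(yaw) Ry(pitch) Rx(roll)).
In Python, from bench import arm, eyes gives the robot as it stands. The module is installed in compiled form; this text tells all that it offers. Calls block until the motion is done:
- arm.move_pose(position, orientation): joint-space move of the TCP to a pose.
- arm.move_linear(position, frame=None, speed=150, max_force=None): straight line of the TCP; frame=None keeps the orientation; speed is the mean speed in mm/s. With max_force (N) it stops when the force on the tool has changed by that much, and returns True; else False.
- arm.set_joints(angles): joint-space move.
- arm.gripper_to(opening, strength=None): finger opening in mm; strength is the grip in N (None keeps the last); returns when the fingers have stopped.
- arm.wait(seconds).
- arm.ik(position, orientation): joint angles nearest the present ones, or None.
- eyes.get_image(name): name is "scene" or "top"; returns the picture (480x640x3 uint8, red, green, blue); there is no depth.
- eyes.camera_model(name): a dict with "K" (3x3 intrinsics, pixels), "rvec" (rotation vector, rad) and "tvec" (3), from world to camera coordinates, as OpenCV has them. Camera axes: x right, y down, z forward; pixel columns grow to the right and rows downward; lengths in mm; the calibration is good to about 2 mm. A picture is of the moment at which its call begins. camera_model takes no time and is no camera call.
A pose or a line that the arm cannot do raises arm.PlanningError and nothing moves.
- arm.job_done(): hands the job in; it is judged then, once.
Readings, each from a call of its own:
- arm.get_clock(): time.
- arm.get_q(): joint angles.
- arm.get_qvel(): joint speeds.
- arm.get_tau(): joint torques, N m.
- arm.get_ee_pos(): TCP position.
- arm.get_ee_rot(): TCP orientation.
- arm.get_ft_force(): force on the tool from outside, world axes, zero at the start.
- arm.get_wrist_torque(): the same for the moment, N m.
- arm.get_opening(): finger opening in mm.
- arm.get_grasp_force(): force on a finger pad.
Only numpy, scipy, OpenCV 4.12 (cv2) and the standard library are available. Lean on these libraries where they do the work, as an engineer would, in place of code of your own. Each camera call takes 0.05 s, during which the arm holds its last target. There are 200 camera calls.

## Working session

There is one attempt and no reset: what is moved stays moved. The work goes in short steps, each a Python script; the robot and the scene stay as the last script left them, time stands still between calls to the robot, and variables do not carry over. Pictures are saved under pics/ and viewed, at most 10 in all, crops included, and the job is handed in when it is done.

```bash
mkdir -p pics; cat > h.py <<'E'
import numpy as np, cv2
from bench import arm, eyes
def cam(n):
    m=eyes.camera_model(n); R=cv2.Rodrigues(np.array(m["rvec"],float))[0]; return np.array(m["K"],float),R,np.array(m["tvec"],float).ravel()
def onplane(n,u,v,z):
    K,R,t=cam(n); c=-R.T@t; d=R.T@np.linalg.solve(K,[u,v,1.]); return c+d*(z-c[2])/d[2]
def proj(n,p):
    K,R,t=cam(n); q=K@(R@np.array(p,float)+t); return q[:2]/q[2]
def snap(n,f):
    im=eyes.get_image(n); cv2.imwrite(f"pics/{f}.png",im[:,:,::-1]); return im
E
python3 - <<'E'
from h import *
for n in("scene","top"):
    snap(n,n+"0"); K,R,t=cam(n); print(n,K.tolist(),(-R.T@t).round(),R[2].round(2))
print(arm.get_clock(),arm.get_ee_rot(),arm.get_ee_pos())
E
```

```text
scene [[493.07528175717744, 0.0, 305.1060094444143], [0.0, 493.07528175717744, 241.5726230788195], [0.0, 0.0, 1.0]] [1090.  737. 1075.] [-0.42 -0.6  -0.68]
top [[504.493353201426, 0.0, 310.6942570501374], [0.0, 504.493353201426, 232.83916655411466], [0.0, 0.0, 1.0]] [ 286.  -72. 1468.] [ 0.17  0.   -0.98]
0.1 [-1.79905149e+02  1.71595976e-03  1.61272816e+02] [208.48467393 615.09316345 229.66504736]
```

View pics/scene0.png

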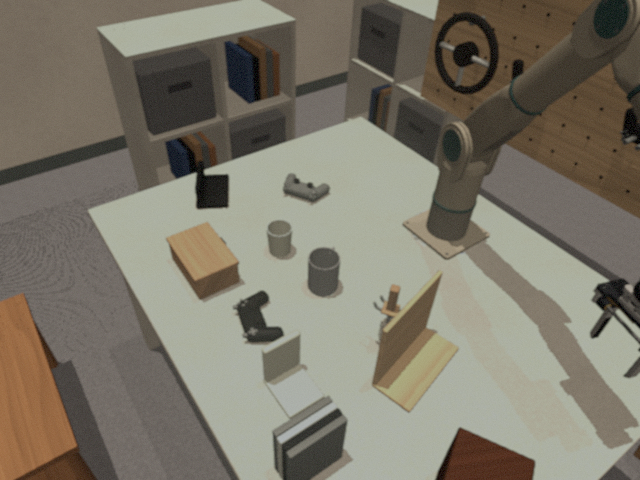

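View pics/top0.png

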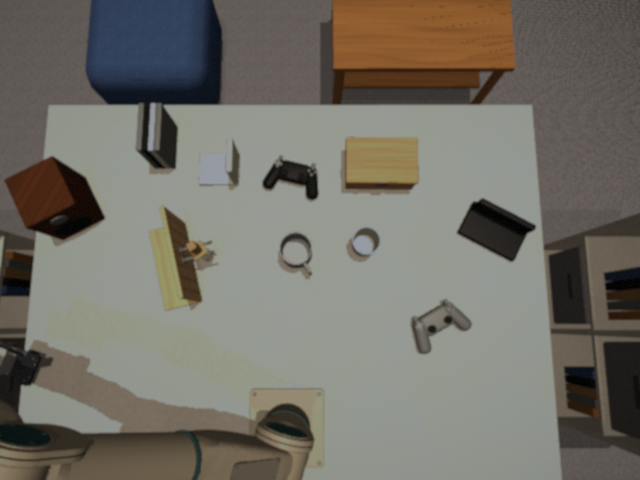

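The brush hangs at about (393,298) in the scene view and (197,248) in the top view. The mug is at (323,262) and (296,248). I'll zoom in on both views.

```bash
python3 - <<'E'
import cv2, numpy as np
t=cv2.imread("pics/top0.png")[200:315,140:340]; s=cv2.imread("pics/scene0.png")[235:355,290:450]
t=cv2.resize(t,None,fx=4,fy=4,interpolation=cv2.INTER_CUBIC);cv2.imwrite("pics/c1.png",cv2.convertScaleAbs(t,alpha=1.3))
s=cv2.resize(s,None,fx=5,fy=5,interpolation=cv2.INTER_CUBIC);cv2.imwrite("pics/c2.png",cv2.convertScaleAbs(s,alpha=1.3))
E
```

```text
(no output)
```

View pics/c1.png

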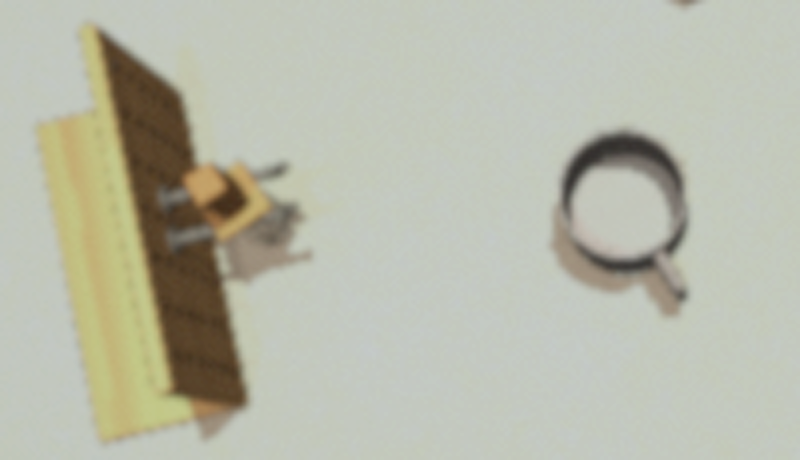

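View pics/c2.png

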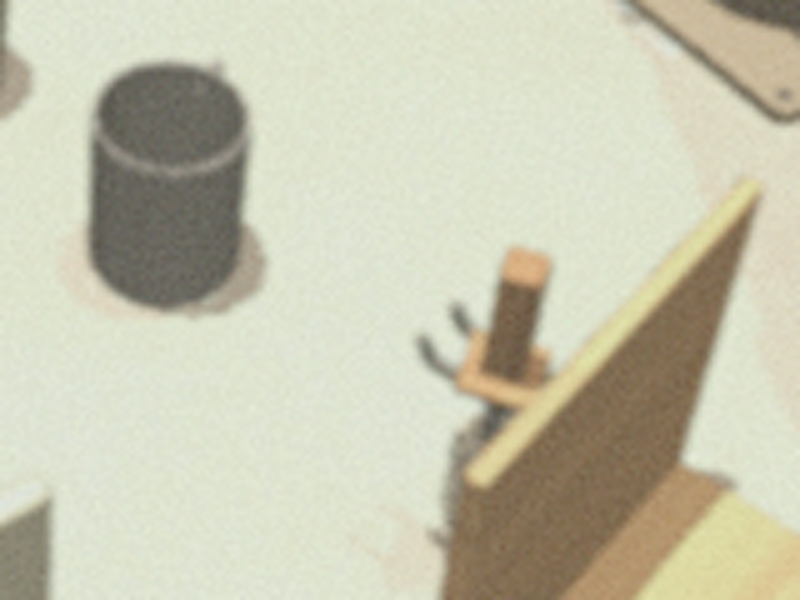

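Crop 1 (top): the handle's top is at about (191.5,246), the mug rim's centre at (296,250), and the board's top front edge runs from (164,207) to (183,298). Crop 2 (scene): the handle's top is at (395,288) and the rim's centre at (324,258.6).

```bash
python3 - <<'E'
from h import *
t=lambda u,v:(140+u/4,200+v/4); s=lambda u,v:(290+u/5,235+v/5)
f=lambda n,p,z:onplane(n,*p,z)[:2].round(1)
print("handle top",f("top",t(206,185),225),f("scene",s(526,266),225))
print("rim",f("top",t(624,201),115),f("scene",s(171,118),115))
a,b=f("top",t(97,28),225),f("top",t(172,392),225);print("board",a,b,np.linalg.norm(a-b))
d=a-b;print("stand y dir (toward +-)",np.degrees(np.arctan2(d[1],d[0])))
a,b=f("scene",s(752,182),225),f("scene",s(470,480),225);print("scene board",a,b,np.linalg.norm(a-b));d=b-a;print(np.degrees(np.arctan2(d[1],d[0])))
# pegs tips
print("tips",f("top",t(287,166),150),f("top",t(310,256),0),f("scene",s(455,310),154),f("scene",s(420,343),154))
# masks
for n,box in(("top",(140,200,340,315)),("scene",(290,235,450,355))):
    im=cv2.imread(f"pics/{n}0.png"); hsv=cv2.cvtColor(im,cv2.COLOR_BGR2HSV); x0,y0,x1,y1=box
    m=cv2.inRange(hsv,(5,110,150),(16,255,255)); sub=m[y0:y1,x0:x1]
    k,l,st,c=cv2.connectedComponentsWithStats(sub)
    print(n,[(st[i].tolist(),(c[i]+[x0,y0]).round(1).tolist()) for i in range(1,k) if st[i][4]>15])
E
```

```text
handle top [471.4 230.9] [475.5 235.2]
rim [476.9 -25.8] [486.6 -20.3]
board [571.7 304.1] [343.4 246.4] 235.47861898694757
stand y dir (toward +-) 14.18377579073216
scene board [348.4 254.9] [577.7 313.3] 236.62005409516757
14.288775506209028
tips [495.3 196.1] [452.6 207.5] [473.  195.6] [501.1 202.2]
top []
scene []
```

```bash
python3 - <<'E'
from h import *
P=np.array([473.,233.]); Y=104.25; O=[180,0,Y]
arm.gripper_to(70)
p=arm.get_ee_pos(); arm.move_linear([p[0],p[1],380],speed=250)
arm.move_pose([*P,340],O)
print(arm.get_clock(),arm.get_ee_pos(),arm.get_ft_force())
print(arm.move_linear([*P,215],speed=150,max_force=15), arm.get_ee_pos(), arm.get_ee_rot())
a=snap("top","top1")[200:300,140:260]; b=snap("scene","scene1")[235:335,330:450]
c=np.hstack([cv2.resize(x,(400,400),interpolation=cv2.INTER_CUBIC) for x in(a,b)]); cv2.imwrite("pics/c3.png",cv2.convertScaleAbs(c[:,:,::-1],alpha=1.3))
print(arm.get_clock())
E
```

```text
3.1333 [472.56108991 234.81770006 339.90403934] [ 0.15113966  0.58136231 -0.09016586]
False [473.54783863 233.33894194 215.63828371] [ 1.79922657e+02 -1.70301683e-02  1.04263526e+02]
4.2167
```

View pics/c3.png

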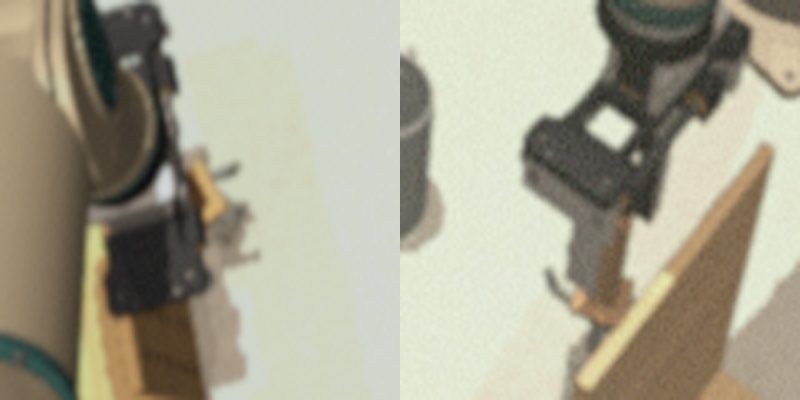

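The open gripper straddles the handle, with the guard at about (590,300) in the right half of the crop. I'll go down, grip and take the brush off.

```bash
python3 - <<'E'
from h import *
P=np.array([473.,233.]); d=np.array([np.cos(np.radians(104.25)),np.sin(np.radians(104.25))])
print(arm.move_linear([*P,197],speed=80,max_force=10)); arm.gripper_to(15,25); print(arm.get_opening(),arm.get_grasp_force(),arm.get_ee_pos(),arm.get_ft_force())
arm.move_linear([*P,217],speed=60); print(arm.get_opening(),arm.get_ft_force())
Q=P-d*105; arm.move_linear([*Q,217],speed=100); arm.move_linear([*Q,330],speed=150)
M=np.array([483.,-23.]); arm.move_linear([*M,330],speed=150); print(arm.get_clock(),arm.get_opening(),arm.get_ft_force(),arm.get_ee_pos())
a=snap("top","top2")[190:310,240:360]; b=snap("scene","scene2")[170:330,250:410]
c=np.hstack([cv2.resize(x,(400,400),interpolation=cv2.INTER_CUBIC) for x in(a,b)]); cv2.imwrite("pics/c4.png",cv2.convertScaleAbs(c[:,:,::-1],alpha=1.3))
E
```

```text
False
27.169863594257954 24.999806955456734 [473.07962898 232.98202669 197.04575634] [ 0.2001119  -1.88962315  0.06494151]
27.02997790302252 [-0.19640935 -0.11863041 -1.02178068]
9.1 27.240988151314053 [ 0.10789208 -0.85157475 -2.07472437] [483.07841672 -22.04807988 329.84005352]
```

View pics/c4.png

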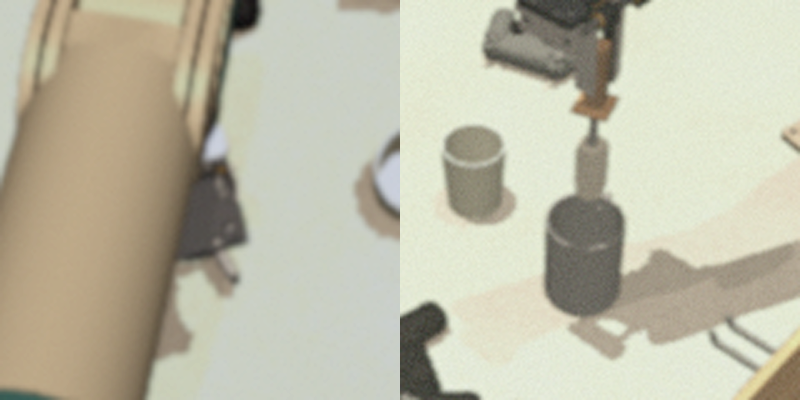

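The scene crop shows the brush over the mug, its head at about (591,165) just above the rim centre at (585,222). Before lowering, I'll compare the brush axis with the projected vertical.

```bash
python3 - <<'E'
from h import *
im=cv2.cvtColor(cv2.imread("pics/scene2.png"),cv2.COLOR_BGR2RGB)
e=arm.get_ee_pos(); o=np.array(e)-[0,0,51]
pp=[(z,proj("scene",o+[0,0,z])) for z in(45,6,-25,-50,-120)]
big=cv2.resize(im[160:280,270:370],None,fx=6,fy=5,interpolation=cv2.INTER_CUBIC)
def dot(p,c): cv2.circle(big,(int((p[0]-270+.5)*6),int((p[1]-160+.5)*5)),3,c,-1)
big=cv2.convertScaleAbs(big,alpha=1.3)
for z,p in pp: dot(p,(255,0,0)); print(z,p.round(1))
Y=np.radians(104.25)
for z in(0,6):
  for a,b in((1,1),(1,-1),(-1,-1),(-1,1)): dot(proj("scene",o+[20*(a*np.cos(Y)-b*np.sin(Y)),20*(a*np.sin(Y)+b*np.cos(Y)),z]),(0,255,0))
for t in np.linspace(0,6.28,25): dot(proj("scene",[483+45*np.cos(t),-23+45*np.sin(t),115]),(0,0,255))
cv2.imwrite("pics/c5.png",big[:,:,::-1])
E
```

```text
45 [328.7 197.9]
6 [327.9 210.1]
-25 [327.3 219.4]
-50 [326.8 226.8]
-120 [325.6 246.2]
```

View pics/c5.png

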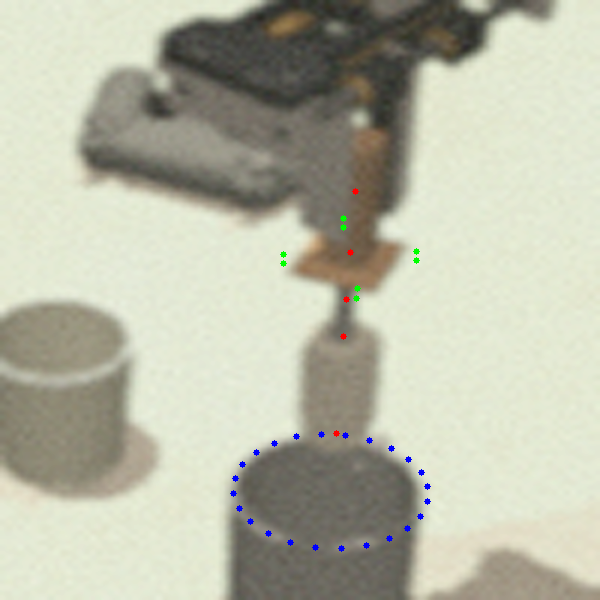

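The guard sits yawed about 15–20° relative to the gripper. This is harmless, because the grip holds and yaw is not judged. The axis is upright and within a few mm of the rim's centre, so I'll go on to the first stroke.

```bash
python3 - <<'E'
from h import *
M=np.array([485.,-25.]); log=[]
arm.move_linear([*M,330],speed=50); arm.wait(.3)
f0=np.mean([arm.get_ft_force() for _ in range(5)],0); print(f0)
print(arm.move_linear([*M,240],speed=60,max_force=4), arm.get_ee_pos(), arm.get_ft_force()-f0)
arm.wait(.2)
print(arm.move_linear([*M,180],speed=15,max_force=3), arm.get_ee_pos(), arm.get_ft_force()-f0)
arm.wait(.3)
print(arm.get_ee_pos(), np.mean([arm.get_ft_force() for _ in range(5)],0)-f0,arm.get_opening(),arm.get_clock())
E
```

```text
[-0.19147294  0.29742193 -0.45943371]
False [485.2428099  -25.0454161  240.31539072] [ 0.43597113 -0.28630466 -0.72532357]
True [484.95404325 -24.95336865 187.31655457] [-0.22927669  0.41834477  2.45888217]
[484.83852973 -24.96524028 187.26065099] [ 0.7309113  -0.41916832  2.39802515] 27.066336122987735 14.9167
```

```bash
python3 - <<'E'
from h import *
M=np.array([485.,-25.])
def F():
    r=[]
    for _ in range(8): r.append(arm.get_ft_force()); arm.wait(.03)
    return np.mean(r,0).round(2)
def down(z): arm.move_linear([*M,z],speed=15,max_force=5); print("down",arm.get_ee_pos()[2].round(2),F())
def up(): arm.move_linear([*M,263],speed=60); arm.wait(.2); print("up",arm.get_ee_pos()[2].round(1),F())
down(185.8); up()
for i in range(2):
    arm.move_linear([*M,200],speed=60,max_force=5); print("200",F()); down(185.8)
    if i==0: up()
print(arm.get_clock(),arm.get_opening())
E
```

```text
down 185.77 [ 0.8  -0.11  2.56]
up 262.8 [ 0.02  0.02 -1.06]
200 [-0.05  0.1  -1.48]
down 185.95 [-0.38  0.06  2.39]
up 262.8 [ 0.11  0.1  -1.54]
200 [ 0.08  0.   -1.08]
down 185.93 [-0.08  0.12  2.55]
24.9 26.604724462048285
```

Net force is about 3.8 N at each stroke, so the bristles gave about 8 mm. I'll lift out, go back, and check before hanging.

```bash
python3 - <<'E'
from h import *
P=np.array([473.,233.]); d=np.array([np.cos(np.radians(104.25)),np.sin(np.radians(104.25))]); Q=P-d*105
arm.move_linear([485,-25,330],speed=80); arm.wait(.1); arm.move_linear([*Q,330],speed=120); arm.move_linear([*Q,219],speed=80)
arm.wait(.2); im=snap("scene","scene3"); print(arm.get_clock(),arm.get_opening())
e=np.array(arm.get_ee_pos())-[0,0,51]
big=cv2.convertScaleAbs(cv2.resize(im[215:335,300:460],None,fx=5,fy=5,interpolation=cv2.INTER_CUBIC),alpha=1.3)
for z in(45,6,-25,-50,-120):
    p=proj("scene",e+[0,0,z]); cv2.circle(big,(int((p[0]-300+.5)*5),int((p[1]-215+.5)*5)),3,(255,0,0),-1)
cv2.imwrite("pics/c6.png",big[:,:,::-1])
E
```

```text
30.1917 27.03414355842612
```

View pics/c6.png

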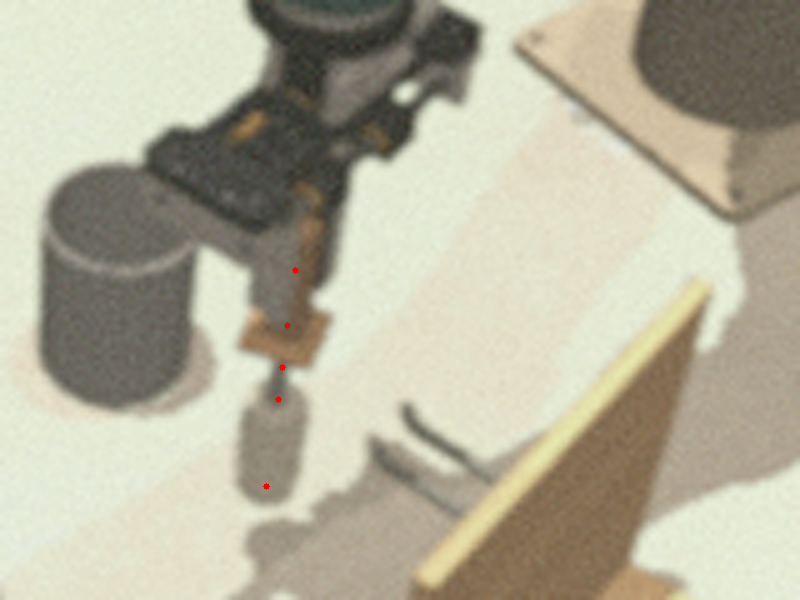

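The brush is still upright in the grip, with its guard at about (285,338), and the peg tips are free at (372,440) and (405,410). The mug's rim is unmoved at (118,220). Next I'll hang it.

```bash
python3 - <<'E'
from h import *
P=np.array([473.,233.])
print(arm.move_linear([*P,219],speed=50,max_force=10),arm.get_ee_pos()); arm.wait(.2); print(arm.get_ft_force())
print(arm.move_linear([*P,196],speed=15,max_force=5),arm.get_ee_pos(),arm.get_ft_force())
im=snap("scene","scene4"); print(arm.get_clock())
cv2.imwrite("pics/c7.png",cv2.convertScaleAbs(cv2.resize(im[235:335,350:450],None,fx=5,fy=5,interpolation=cv2.INTER_CUBIC),alpha=1.3)[:,:,::-1])
E
```

```text
False [473.07474426 232.74060071 218.99704882]
[-0.60073616  0.22701184 -1.64709174]
True [472.96176731 232.96691356 196.98714032] [-0.72968942  0.16864252  6.28899977]
34.05
```

View pics/c7.png

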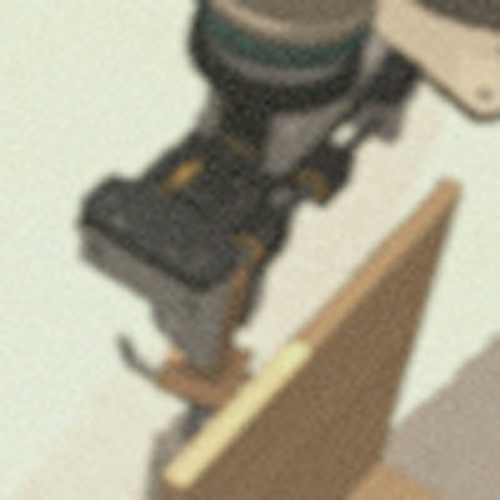

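The guard is seated on the pegs, at about (205,375) in the crop, with contact at the same height as at the pick (TCP z 197). I'll release and retreat upward.

```bash
python3 - <<'E'
from h import *
P=np.array([473.,233.])
arm.gripper_to(45); arm.wait(.3); arm.gripper_to(70); arm.move_linear([*P,340],speed=80); arm.move_linear([440,80,380],speed=200); arm.wait(1)
a=snap("top","top5")[200:300,140:260]; b=snap("scene","scene5")[235:335,330:450]
c=np.hstack([cv2.resize(x,(400,400),interpolation=cv2.INTER_CUBIC) for x in(a,b)]); cv2.imwrite("pics/c8.png",cv2.convertScaleAbs(c[:,:,::-1],alpha=1.3))
print(arm.get_clock())
E
```

```text
39.45
```

View pics/c8.png

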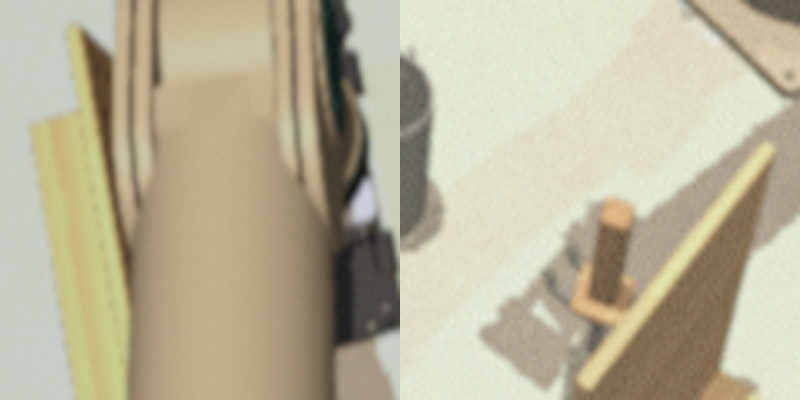

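The scene half shows the brush hanging upright, its handle top at (395,288), the same pixel as at the start. The gripper is clear.

```bash
python3 -c "
from bench import arm
print(arm.job_done())"
```

```text
the job is handed in; nothing more can be done
None
```

I took the brush off its pegs, scrubbed the mug with three strokes (net push about 4 N each), hung the brush back upright on the same two pegs and handed the job in at about 39 s; I have no verdict from the judging.

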